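# Close up the row of tins in a curved counter display with its sprung pusher

### The arm

A 6-joint arm with a two-finger parallel gripper is mounted at the origin on the work surface. World frame = base frame: x ahead of the robot, y to its left, z up, the work surface at z = 0. Lengths are in m, angles in rad, forces in N, time in s.
With the tool pointing down it reaches from about 0.35 to 0.775 m from the base axis. Payload 5.5 kg.
Tool frame: the origin (TCP) lies midway between the tips of the shut fingers; the grasp point (between the pads) lies 19 mm behind it; z points along the fingers, y is the line along which they close (so a half turn about z gives the same grasp; the last joint's range is limited). The gripper opens to 85 mm and grips with 20 to 120 N. Pads are 22 mm wide; open, the fingers measure 114 mm over their backs; the gripper's body (76 mm by 85 mm) begins 54 mm behind the grasp point. The pads swing forward as they close: fully open they stand 13 mm farther back than shut.
Start: joints at [-1.243, 0.313, 0.046, 1.304, 0, 1.431], TCP at [0.259, -0.513, 0.195] pointing down, gripper open.
Joint ranges: [-2.76, 2.76], [-0.86, 1.69], [-1.03, 1.26], [-2.2, 2.34], [-1.47, 1.5], [-3.14, 3.14]. Speed limits (rad/s): [2.57, 2.57, 3.14, 3.14, 3.14, 3.14].

### API

Orientations are given as a unit quaternion [w, x, y, z].
In Python, from workcell import get_state, read_camera, camera_info, hand_in, recognise gives the robot as it stands.
- The arm moves only by the tool arm_command, never from a script. Its argument "moves" is one flat list of numbers, 7 for each row, row after row: the opening, from -1 (shut) to 1 (fully open), then the shift along the tool's x, y, z in mm, then the turn, a rotation vector about the tool's x, y, z in rad. A call has 1 to 8 rows; each row shifts and turns the commanded pose from where the row before left it, along the tool's axes as they then stand; what a row does not reach is not made up. A row lasts 1/8 s, in which the tool goes at most 62.5 mm and 10.7 degrees, less where a joint would pass 70% of its speed; a pose out of reach is approached as far as the arm can. A call with a gripper value outside its range is refused whole. The fingers move at their own pace and stop on an object; "newtons" is the grip in N (left out, the last holds). Time passes only in rows, so rows that do not move let the fingers close. It gives the time, the measured TCP pose, the force, the opening and the grip force at its end, in the units of the state.
- get_state(): the state, without advancing time (a new reading comes with each control period).
- read_camera(name): name is "side" or "top" or "wrist"; returns (picture, depth): 384x512x3 uint8, blue, green, red; 384x512 float32, m along the optical axis (not along the pixel's ray), 0 where there is no reading.
- camera_info(name): a dict with "fovy" (degrees; the focal length in pixels is half the picture's height over the tangent of half this angle, whatever the lens; pixels are square), "cx", "cy" (the principal point, pixels), "eye" and "orientation" of the camera in the world; the wrist camera has in their place "tool_from_camera" (4x4, takes a point from camera to tool coordinates, whose origin is the TCP and whose axes are the flange's). Camera axes: x right, y down, z forward; pixel columns grow to the right and rows downward; lengths in m; the calibration is good to about 2 mm. A picture is of the moment at which its call begins: read the wrist's pose just before it. camera_info takes no time and is no camera call.
- hand_in(): hands the job in; it is judged then, once.
Trained networks look in the newest picture that a camera, given by its name, has taken for a name from the list of things; names that differ only in an ending like _2 or _b are one class to them, and where a whole thing is asked for, a point or a joint stands for the part that bears it (a point fixed in the world has none). Each returns a list of dicts, best first, with "confidence" (0 to 1); they miss things now and then, are a little off and sometimes report something else, mostly with a low value. They report only what shows in the picture. A call takes as long as a camera call.
- recognise(camera, label): "point" ([column, row] in pixels, amid what is visible of it).
The state is a dict: "clock": time; "joint_pos": joint angles; "qvel": joint speeds; "tau": joint torques, N m; "tcp_pos": TCP position; "orientation": TCP orientation; "wrist_force": force on the tool from outside, world axes, zero at the start; "ft_torque": the same for the moment, N m; "finger_gap": finger opening in m; "grip_force": force on a finger pad.
Only numpy, scipy, OpenCV 4.12 (cv2) and the standard library are available. Lean on these libraries where they do the work, as an engineer would, in place of code of your own. Each camera call takes 0.05 s, during which the arm holds its last target. There are 200 camera calls.

### The job

Close up the row of tins in the curved counter display: with your fingers against its sprung grip, push the swing arm round in one continuous sweep until the three tins stand tight together against the end wall. All the way round keep the grip pressed in about half way (between one third and two thirds of its 60 mm travel), never letting it go slack and never bottoming it. Then take your hand away and leave the arm where it is, the tins upright in the channel; do not touch the tins or disturb the goods lying nearby.

Things in the scene. Friction and masses are not known exactly. Their poses are not given: they have to be found in the camera images.
- tray: White round counter display, fixed; disc radius 187 mm, 8 mm thick. Origin: underside centre, on the arm's vertical pivot axis; z up. A channel 62 mm wide (mean radius 150 mm, floor 8 mm up, scalloped outer rim 29 to 55 mm, hub to 30 mm) runs round its robot side (tray -x), counter-clockwise from above, from the robot's left to a low end wall at its right.
- pusher (a joint): Swing arm on the pivot; rad, 0 at the start, growing counter-clockwise from above = pushing direction. At 0 it points 2.392 rad counter-clockwise from tray +x; row closed at about 1.38, limit 1.7. Oil damper 6 N m s/rad (about 120 N per m/s at the grip), almost no dry friction. Arm 0.6 kg, bar 64 to 78 mm above the counter. It creeps on by itself; see roller_axis.
- grip (a joint): How far the black sprung grip beyond the rim is pressed in towards the arm, m: 0 free, 0.060 bottomed. It slides square to the arm, in the pushing direction. Spring 200 N/m, no preload (20 mm = 4 N, 40 mm = 8 N); moving mass 60 g.
- pad (a point): Centre of the grip's pushing face: upright black plate 92 mm wide (radially), 8 mm thick, 73 to 125 mm above the counter, 225 mm from the pivot axis. Side lips 80 mm apart inside, up to 113 mm, stand 25 mm back from it. Axes: x outward along the arm, y pushing direction (into the face), z up. Grip free: the face is 76 mm behind the arm's centre line.
- tin1: Round closed steel tin, diameter 52 mm, 40 mm high, about 0.20 kg (really 0.7 to 1.4 times that); the first that the blade meets. It slides on the channel floor (friction about 0.3). Origin: centre of its underside; z up. It may turn on the spot.
- tin2: The same kind of tin, the second along the channel.
- tin3: The same kind of tin, the third, nearest to the end wall.
- notebooks: Stack of grey notebooks, 148 x 210 x 36 mm, on the counter to the robot's right; leave alone. Origin: centre of its underside.
- pot: Empty black pen pot, diameter 76 mm, 100 mm high, on the counter to the robot's left; leave alone. Origin: centre of its underside.
- blade (a point): Front face centre of the arm's pushing blade (50 mm wide, 12 to 66 mm above the counter), 150 mm from the pivot, 4 mm ahead of the arm's centre line. Axes as pad.
- wall (a point): Middle of the end wall's face that the last tin must meet, 150 mm from the pivot, 23 mm above the counter; axes as tray. The wall is 38 mm high.
- roller_axis (a point): Where the arm's index roller runs: a steel roller of diameter 40 mm, about 0.74 kg, at 198 mm from the pivot, 34 mm ahead of the arm. It rides by its weight over the scalloped rim, bobbing 13 mm up and down, lowest at arm angles 0, 0.70 and 1.40 rad: at the grip it resists with up to 3.8 N going uphill (0 to 0.35, 0.70 to 1.05) and drives the arm on by as much downhill.

How it is judged:
By the outcome, as a careful person would: the job done as asked, in the order asked, and still so for the second after the job is handed in, with the robot touching nothing.
It also fails if it takes over 54 s, if anything falls off the work surface, if the arm or the gripper's body presses on something with over 40 N, if the wrist force passes 120 N, or if a joint passes its speed limit or range.

## Working session

There is one attempt and no reset: what is moved stays moved. The work goes in short steps, Python scripts to look and compute and a tool call to move; the robot and the scene stay as the last step left them, time stands still between calls to the robot, and variables do not carry over. Pictures are saved under pics/ and viewed, at most 10 in all, crops included, and the job is handed in when it is done.

Besides the shell and the picture viewer there is one more tool, called after "Emit:" by a JSON object that holds its "method" and its "body", one argument or row to a line. arm_command: Moves the arm, as the interface text tells. Its arguments: {"type":"object","properties":{"moves":{"type":"array"},"newtons":{"type":"number"}},"required":["moves"]}

```bash
ls; mkdir -p pics
cat > h.py <<'E'
import numpy as np,cv2
from scipy.spatial.transform import Rotation as R
from workcell import *
def quat(q): return R.from_quat([q[1],q[2],q[3],q[0]])
def cam(n):
    i=camera_info(n); f=192/np.tan(np.radians(i["fovy"])/2); return i,f
def T(n,s=None):
    i,f=cam(n)
    M=np.eye(4)
    if 'eye' in i:
        o=np.array(i['orientation'],float)
        M[:3,:3]=o if o.shape==(3,3) else quat(o).as_matrix(); M[:3,3]=i['eye']
    else:
        M[:3,:3]=quat(s['orientation']).as_matrix();M[:3,3]=s['tcp_pos'];M=M@np.array(i['tool_from_camera'])
    return M,f,i
def unproj(n,uv,d,s=None):
    M,f,i=T(n,s);u,v=np.asarray(uv,float).T
    d=np.asarray(d,float)
    p=np.stack([(u-i['cx'])/f*d,(v-i['cy'])/f*d,d],-1)
    return p@M[:3,:3].T+M[:3,3]
def cloud(n,d,s=None):
    v,u=np.mgrid[0:384,0:512]
    return unproj(n,np.stack([u.ravel(),v.ravel()],-1),d.ravel(),s).reshape(384,512,3)
E
python3 - <<'E'
from h import *
s=get_state();print(s)
for n in ['top','side']:
    print(camera_info(n))
    p,d=read_camera(n);cv2.imwrite(f'pics/{n}.png',p);np.save(n+'.npy',d)
    P=cloud(n,d)
    for l in ['tray','pusher','grip','tin','tin1','tin2','tin3','notebooks','pot','blade']:
        try:
            for r in recognise(n,l)[:4]:
                c,w=map(int,r['point']);print(n,l,r,P[w,c].round(3))
        except Exception as e: print(l,e)
E
```

```text
pics
{'clock': 0.0, 'joint_pos': array([-1.24260382e+00,  3.14022708e-01,  4.49745273e-02,  1.30359254e+00,
       -2.02067015e-05,  1.43118065e+00]), 'qvel': array([ 0.00010578,  0.00027268, -0.0001885 ,  0.00063904,  0.00103826,
        0.00102012]), 'tau': array([ 8.19810484e-04, -4.80626929e+01,  2.98533314e+01,  1.93228171e-02,
       -3.29172180e-04, -6.63966716e-06]), 'tcp_pos': array([ 0.25907487, -0.5126815 ,  0.19439442]), 'orientation': array([-9.17151681e-04,  9.72768516e-01,  2.31776970e-01, -9.68823847e-05]), 'wrist_force': array([-3.20008839e-01,  1.04382328e-04, -7.51760874e-02]), 'ft_torque': array([-0.02960072, -0.01093884,  0.00653411]), 'grip_force': 0.0, 'finger_gap': 0.08542364734369864}
{'fovy': 57.0926844595669, 'cx': 258.12184579784866, 'cy': 185.48076406603315, 'eye': array([ 0.37547934, -0.01464786,  1.07078608]), 'orientation': array([-0.07755483,  0.71619144, -0.68930604,  0.07689117])}
top tray {'point': [244.4, 170.2], 'confidence': 0.75} [0.641 0.033 0.077]
top pusher {'point': [197.3, 208.0], 'confidence': 0.59} [ 0.536  0.176 -0.003]
top grip {'point
[... 2195 characters left out ...]
e tin2 {'point': [267.0, 219.8], 'confidence': 0.77} [0.528 0.014 0.044]
side tin2 {'point': [280.0, 210.5], 'confidence': 0.54} [ 0.53  -0.051  0.041]
side tin2 {'point': [273.3, 192.8], 'confidence': 0.49} [ 0.607 -0.12   0.045]
side tin3 {'point': [267.0, 219.8], 'confidence': 0.77} [0.528 0.014 0.044]
side tin3 {'point': [280.0, 210.5], 'confidence': 0.54} [ 0.53  -0.051  0.041]
side tin3 {'point': [273.3, 192.8], 'confidence': 0.49} [ 0.607 -0.12   0.045]
side notebooks {'point': [348.8, 169.6], 'confidence': 0.83} [ 0.511 -0.444  0.032]
side pot {'point': [162.7, 332.3], 'confidence': 0.66} [0.4   0.496 0.098]
side blade {'point': [233.3, 236.8], 'confidence': 0.68} [0.513 0.176 0.082]
```

Run:
```python
import cv2
t=cv2.imread('pics/top.png');s=cv2.imread('pics/side.png')
cv2.imwrite('pics/top_c.png',cv2.resize(t[100:300,100:360],None,fx=3,fy=3)[:600,:800])
cv2.imwrite('pics/side_c.png',cv2.resize(s[120:320,130:390],None,fx=3,fy=3)[:600,:800])
```

```text
(no output)
```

View pics/top_c.png

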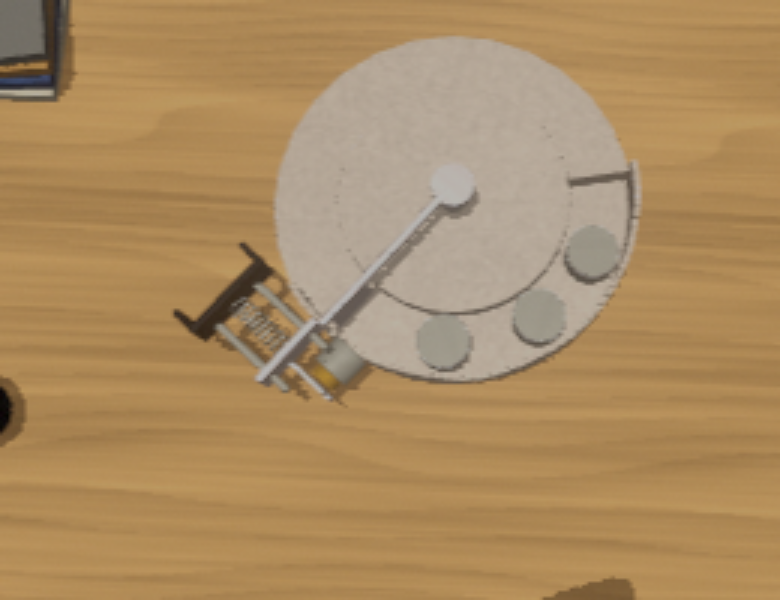

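View pics/side_c.png

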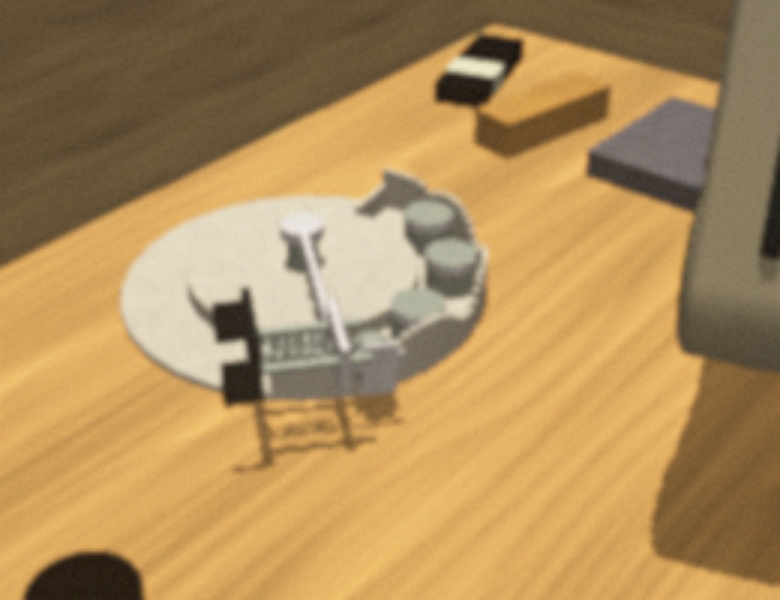

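The top crop shows the hub at (452,185), the arm pointing lower left to the black grip at (225,290), three tins at (443,340), (540,317) and (592,250), and the wall at (600,180). The side crop agrees: the plate stands with its lips towards the back. Next I fit the geometry from both clouds.

Run:
```python
from h import *
from scipy.optimize import least_squares
print(camera_info('wrist')['tool_from_camera'])
def circ(p):
    r=least_squares(lambda a:np.hypot(p[:,0]-a[0],p[:,1]-a[1])-a[2],[*p.mean(0),.05],loss='soft_l1',f_scale=.003);return r.x
for n in ['top','side']:
    d=np.load(n+'.npy');im=cv2.imread(f'pics/{n}.png').astype(int);P=cloud(n,d)
    x,y,z=P[...,0],P[...,1],P[...,2]
    b=im.max(2);sat=im.max(2)-im.min(2)
    roi=(x>.4)&(x<.9)&(y>-.22)&(y<.32)&(d>0)
    tab=(x>.3)&(x<.6)&(y>-.35)&(y<-.25)&(d>0);print(n,'table z',np.median(z[tab]),z[tab].std())
    # disc outline
    m=(roi&(z>.004)&(z<.06)&(sat<45)&(b>100)).astype(np.uint8)
    m=cv2.morphologyEx(m,cv2.MORPH_OPEN,np.ones((3,3)))
    q=P[m>0][:,:2].astype(np.float32);h=cv2.convexHull(q)[:,0];h=h[h[:,0]>.63]
    c=circ(h);print('disc',c.round(4),len(h))
    pv=c[:2]
    near=roi&(np.hypot(x-.65,y-.02)<.06)&(z>.06);q=P[near]
    print('cap',len(q),q.mean(0).round(4),q[:,2].max().round(3))
    arm=roi&(z>.06)&(z<.095)&(b>110)&(np.hypot(x-.65,y-.02)>.04)&(sat<40);q=P[arm]
    vx,vy,x0,y0=cv2.fitLine(q[:,:2].astype(np.float32),cv2.DIST_HUBER,0,.01,.01)[:,0];print('arm',len(q),np.arctan2(vy,vx),x0,y0,np.median(q[:,2]))
    pad=roi&(b<70)&(z>.065)&(x<.62)&(y>.12);q=P[pad]
    print('pad',len(q),q.min(0).round(3),q.max(0).round(3),np.median(q,0).round(3))
    np.save(n+'_pad.npy',q)
    top=q[q[:,2]>.115];
    if len(top)>5:
        r=cv2.minAreaRect(top[:,:2].astype(np.float32));print('plate top',len(top),r,top.mean(0).round(4))
    for t in ([.525,.017],[.544,-.079],[.609,-.122]):
        k=roi&(np.hypot(x-t[0],y-t[1])<.035)&(abs(z-.048)<.006)&(sat<45);q=P[k];
        (cx,cy),r=cv2.minEnclosingCircle(q[:,:2].astype(np.float32));print('tin',len(q),round(cx,4),round(cy,4),round(r,4),np.median(q[:,2]).round(4))
```

```text
[[-5.73780003e-04 -9.48829523e-01 -3.15788232e-01  8.12501935e-02]
 [ 9.99999538e-01 -7.88152009e-04  5.51135665e-04 -7.28478525e-04]
 [-7.71822919e-04 -3.15787770e-01  9.48829536e-01 -1.78590721e-01]
 [ 0.00000000e+00  0.00000000e+00  0.00000000e+00  1.00000000e+00]]
top table z 0.00019661088033950946 0.0019893961828240598
disc [0.6694 0.0154 0.1849] 37
cap 244 [0.6575 0.023  0.0773] 0.083
arm 418 -0.6928148 0.5380304 0.11942876 0.07775076806467107
pad 212 [0.507 0.184 0.082] [0.593 0.264 0.129] [0.538 0.215 0.117]
plate top 116 ((0.5441464781761169, 0.2164757400751114), (0.020697928965091705, 0.08688855916261673), 43.517677307128906) [0.5409 0.215  0.1228]
tin 256 0.5192 0.0184 0.0267 0.0477
tin 275 0.5436 -0.0799 0.0332 0.0479
tin 259 0.6113 -0.1299 0.0306 0.048
side table z -0.002499093544770792 0.001401516911491413
disc [0.662  0.0173 0.1864] 24
cap 151 [0.6559 0.0263 0.0735] 0.078
arm 594 -0.70446867 0.51395696 0.14822595 0.08214197208704022
pad 299 [0.503 0.193 0.075] [0.592 0.267 0.125] [0.522 0.244 0.099]
plate top 41 ((0.5324420928955078, 0.2246095836162567), (0.00481517193838954, 0.07242221385240555), 50.67476272583008) [0.5287 0.2284 0.1219]
tin 161 0.5168 0.0212 0.0271 0.0457
tin 137 0.5417 -0.0732 0.0296 0.0455
tin 128 0.607 -0.1259 0.0311 0.0454
```

Emit:
{"method": "arm_command", "body": {
  "moves": [-1,0,0,0,0,0,-0.135,-1,0,0,0,0,0,-0.135,-1,0,0,0,0,0,-0.136,-1,25,-8,0,0,0,0,-1,45,-15,0,0,0,0,-1,50,-16,0,0,0,0,-1,50,-16,0,0,0,0,-1,50,-16,0,0,0,0]
}}

```text
clock: 2.1
tcp_pos: [0.3465, -0.2975, 0.1954]
orientation: [0.0, 0.906, 0.423, 0.0]
wrist_force: [1.7, -0.4, 0.7]
finger_gap: 0.0002
grip_force: 0.0
```

Emit:
{"method": "arm_command", "body": {
  "moves": [-1,50,-16,0,0,0,0,-1,50,-16,0,0,0,0,-1,50,-16,0,0,0,0,-1,50,-16,0,0,0,0,-1,50,-16,0,0,0,0,-1,50,-16,0,0,0,0,-1,50,-16,0,0,0,0,-1,50,-16,0,0,0,0]
}}

```text
clock: 3.1
tcp_pos: [0.5053, 0.0916, 0.1955]
orientation: [0.0, 0.906, 0.423, 0.0]
wrist_force: [0.4, -0.7, -0.1]
finger_gap: 0.0
grip_force: 0.0
```

Emit:
{"method": "arm_command", "body": {
  "moves": [-1,50,-16,0,0,0,0,-1,50,-16,0,0,0,0,-1,50,-16,0,0,0,0,-1,25,-8,0,0,0,0,-1,0,0,0,0,0,0,-1,0,0,0,0,0,0]
}}

```text
clock: 3.85
tcp_pos: [0.5737, 0.2595, 0.195]
orientation: [0.0, 0.906, 0.423, -0.0]
wrist_force: [0.5, 0.5, 0.1]
finger_gap: -0.0001
grip_force: 0.0
```

Run:
```python
from h import *
s=get_state();F=s['wrist_force']
p,d=read_camera('wrist');cv2.imwrite('pics/w1.png',p)
print(s['tcp_pos'],F,s['wrist_force'],get_state()['wrist_force'],s['joint_pos'].round(2))
P=cloud('wrist',d,s);b=p.max(2)
m=(b<70)&(d>0)&(P[...,2]>.06)&(P[...,2]<.14)&(np.hypot(P[...,0]-.54,P[...,1]-.22)<.07)
q=P[m];print(len(q),q.min(0),q.max(0))
tp=q[q[:,2]>.118];print(len(tp),tp.mean(0),cv2.minAreaRect(tp[:,:2].astype(np.float32)))
# in arm frame
for piv in [(.665,.016)]:
  a=2.445;e=np.array([np.cos(a),np.sin(a)]);t=np.array([-e[1],e[0]])
  r=(q[:,:2]-piv);re=r@e;rt=r@t
  for lo,hi in [(.08,.09),(.09,.1),(.1,.11),(.115,.12),(.12,.13)]:
    k=(q[:,2]>lo)&(q[:,2]<hi);print(lo,k.sum(),np.percentile(re[k],[1,50,99]).round(4),np.percentile(rt[k],[2,20,50,80,98]).round(4))
print(recognise('wrist','grip')[:2])
```

```text
[0.57368238 0.25945719 0.19503864] [0.52911424 0.53671196 0.1095442 ] [0.52911424 0.53671196 0.1095442 ] [-0.06856939  0.50700418  0.40234625] [ 0.3   0.42  0.21  1.35 -0.    2.57]
2370 [0.50572338 0.1662135  0.07414837] [0.59424181 0.26753412 0.12649562]
581 [0.5431897  0.21816815 0.12355442] ((0.5415771007537842, 0.2178177833557129), (0.008460422977805138, 0.08984927833080292), 50.324119567871094)
0.08 336 [0.1807 0.2234 0.2663] [-0.1042 -0.0834 -0.0791 -0.0788 -0.0785]
0.09 391 [0.1801 0.2169 0.2661] [-0.104  -0.081  -0.0791 -0.0788 -0.0405]
0.1 407 [0.1814 0.2236 0.2663] [-0.1039 -0.0836 -0.0792 -0.0789 -0.0785]
0.115 140 [0.1802 0.2125 0.2683] [-0.0797 -0.0793 -0.079  -0.0787 -0.0784]
0.12 520 [0.1798 0.2117 0.2681] [-0.0795 -0.0788 -0.0772 -0.0744 -0.0719]
[{'point': [264.6, 226.3], 'confidence': 0.58}]
```

View pics/w1.png

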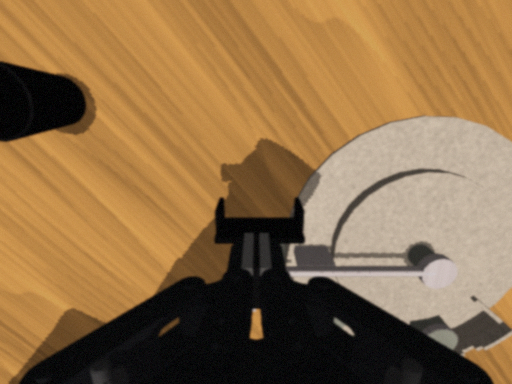

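The wrist picture shows the plate (220–303, 200–243) squarely ahead of the shut fingers at (245–270, 232–275), with the pot far off to the upper left. The plate top measures z = 0.125, so the heights agree. I'll descend behind the plate.

Emit:
{"method": "arm_command", "body": {
  "moves": [-1,0,2,30,0,0,0,-1,0,0,35,0,0,0,-1,0,0,25,0,0,0,-1,0,0,10,0,0,0,-1,-10,0,0,0,0,0,-1,-12,0,0,0,0,0,-1,-8,0,0,0,0,0,-1,0,0,0,0,0,0]
}}

```text
clock: 4.95
tcp_pos: [0.5563, 0.2352, 0.0963]
orientation: [0.0, 0.906, 0.423, 0.001]
wrist_force: [0.5, 0.4, -0.2]
finger_gap: -0.0002
grip_force: 0.0
```

```bash
cat > plan.py <<'E'
import sys,json,os
from h import *
from scipy.optimize import brentq
piv=np.array([.667,.0183]);a0=2.445;H=.011
B=np.array([.3,.4])   # force bias
K,C,RR=200.,120.,.225
roll=lambda th:3.8*np.sin(2*np.pi*th/.7)   # N at grip, + resists
def est(s,h):
    p=s['tcp_pos'][:2]-piv;F=s['wrist_force'][:2]-B
    th=0.
    for _ in range(30):
        a=a0+th;t=np.array([-np.sin(a),np.cos(a)]);e=np.array([np.cos(a),np.sin(a)])
        f=-F@t;x=f/K
        th+=((p@t+h)-(-.076+x))/RR
    psi=2*np.arctan2(s['orientation'][2],s['orientation'][1])
    return th,x,f,p@e,(psi-(a0+th-np.pi/2)+np.pi)%(2*np.pi)-np.pi,F@e,p@t
def plan(th,x,n,xt,d):
    # choose per-row tool advance u (m, along t) so x tends to xt
    out=[]
    for i in range(n):
        tgt=x+(xt-x)*.4
        def sim(u):
            X,T=x,th
            for _ in range(25):
                v=(K*X-roll(T)-d)/C; v=max(v,0)
                X+=u/25-v*.005; T+=v*.005/RR
            return X,T
        u=brentq(lambda u:sim(u)[0]-tgt,-.02,.05);th0=th;x,th=sim(u)
        out.append((u*1e3,th,x*1e3,th-th0))
    return out
if __name__=='__main__':
    n,xt,d=int(sys.argv[1]),float(sys.argv[2])/1e3,float(sys.argv[3]);h=float(sys.argv[4])/1e3 if len(sys.argv)>4 else H
    s=get_state();th,x,f,r,dps,fr,pt=est(s,h)
    print('t %.2f th %.3f x %.1fmm f %.2f r %.1f yawerr %.3f fr %.2f z %.4f'%(s['clock'],th,x*1e3,f,r*1e3,dps,fr,s['tcp_pos'][2]),s['wrist_force'].round(2))
    for u,T,X,dt in plan(th,x,n,xt,d):
        # tool -x = t ; tool +y : radial sign
        psi=a0+th-np.pi/2
        rad=dt*(.087-X/1e3)*1e3
        print('u %.1f  rad_out %.1f  dth %.4f   -> th %.3f x %.1f'%(u,rad,dt,T,X))
E
python3 - <<'E'
from h import *
for i in range(6):
    print(get_state()['wrist_force'].round(2)); recognise('wrist','grip') if 0 else read_camera('wrist')
E
python3 plan.py 1 30 0
```

```text
[ 0.54  0.36 -0.24]
[-0.14  0.74  0.07]
[ 0.16 -0.21  0.25]
[ 0.41  0.57 -0.28]
[-0.56  0.63 -0.46]
[ 0.45 -0.91  0.03]
t 5.25 th -0.025 x -3.6mm f -0.71 r 226.6 yawerr 0.025 fr 0.12 z 0.0952 [-0.26 -0.06 -0.43]
u 14.9  rad_out 0.5  dth 0.0064   -> th -0.018 x 9.9
```

Emit:
{"method": "arm_command", "body": {
  "moves": [-1,-3,0,0,0,0,0,-1,-3,0,0,0,0,0,-1,0,0,0,0,0,0]
}}

```text
clock: 5.62
tcp_pos: [0.5523, 0.2309, 0.0952]
orientation: [0.0, 0.906, 0.423, -0.0]
wrist_force: [1.4, 0.1, 1.2]
finger_gap: -0.0002
grip_force: 0.0
```

```bash
sed -i 's/B=np.array(\[.3,.4\])/B=np.array([.15,.2])/' plan.py
python3 - <<'E'
from h import *
s=get_state();p,d=read_camera('wrist');P=cloud('wrist',d,s);b=p.max(2);fs=[s['wrist_force']]
piv=np.array([.667,.0183]);a=2.445;e=np.array([np.cos(a),np.sin(a)]);t=np.array([-e[1],e[0]])
m=(b<70)&(d>0)&(abs(P[...,2]-.119)<.009)&(np.hypot(P[...,0]-.54,P[...,1]-.22)<.06);r=P[m][:,:2]-piv
rt=r@t;re=r@e;print(m.sum(),np.percentile(rt,[2,20,50,80,98]),np.percentile(re,[1,99]));tc=s['tcp_pos'][:2]-piv;print('tcp',tc@e,tc@t,s['wrist_force'])
cv2.imwrite('pics/w2.png',p)
E
```

```text
2487 [-0.09947331 -0.08056927 -0.07585069 -0.07314449 -0.06906227] [0.17907379 0.26808079]
tcp 0.22440074676560642 -0.08948378531177746 [1.42748341 0.07786258 1.24762503]
```

View pics/w2.png

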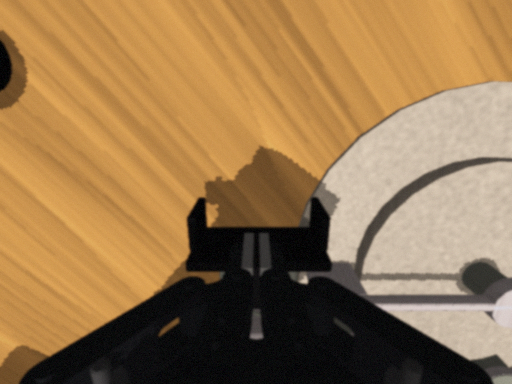

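The fingers sit between the lips, just short of the plate face. Now I start the press.

Emit:
{"method": "arm_command", "body": {
  "moves": [-1,-10,0,0,0,0,0,-1,-12,0,0,0,0,-0.005,-1,-11,-0.5,0,0,0,-0.01,-1,-7,-0.5,0,0,0,-0.015]
}}

```text
clock: 6.18
tcp_pos: [0.5254, 0.2002, 0.0954]
orientation: [0.0, 0.9, 0.437, -0.0]
wrist_force: [0.6, -0.0, 0.6]
finger_gap: -0.0002
grip_force: 0.0
```

```bash
python3 plan.py 5 32 0
```

```text
t 6.17 th 0.174 x 0.0mm f 0.01 r 213.5 yawerr -0.144 fr -0.47 z 0.0954 [ 0.56 -0.03  0.61]
u 12.8  rad_out 0.0  dth 0.0000   -> th 0.174 x 12.8
u 7.7  rad_out 0.0  dth 0.0001   -> th 0.174 x 20.5
u 5.4  rad_out 0.2  dth 0.0035   -> th 0.178 x 25.1
u 4.3  rad_out 0.4  dth 0.0069   -> th 0.184 x 27.9
u 3.7  rad_out 0.5  dth 0.0091   -> th 0.194 x 29.5
```

Run:
```python
from h import *
s=get_state();p,d=read_camera('side');cv2.imwrite('pics/s2.png',cv2.resize(p[150:300,130:330],None,fx=4,fy=4))
print(s['wrist_force'],get_state()['wrist_force'],get_state()['tau'])
```

```text
[ 0.56074619 -0.02954019  0.60706341] [-1.73794341 -1.06265732 -0.0812649 ] [ 1.75525281e-01 -4.68543899e+01  2.93379790e+01 -6.44406751e-01
  8.95261928e-02 -3.90572153e-03]
```

View pics/s2.png

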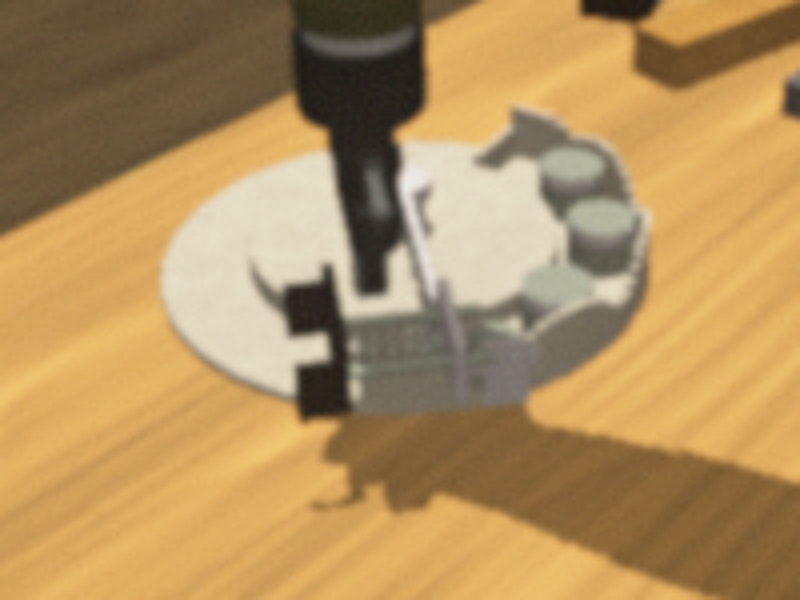

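Run:
```python
from h import *
s=get_state();M,f,i=T('side')
def pr(P):
    q=(np.array(P)-M[:3,3])@M[:3,:3];return np.array([q[0]/q[2]*f+i['cx'],q[1]/q[2]*f+i['cy']])
R_=quat(s['orientation']).as_matrix()
print(s['tcp_pos'],R_.round(3).tolist())
for P in [s['tcp_pos'],s['tcp_pos']-[0,0,-.05],[.5435,.2205,.125],[.5435,.2205,.075]]:
    u=pr(P);print(P,u,(u-[130,150])*4)
p,d=read_camera('side');Q=cloud('side',d)
for c in [(370,280),(370,240),(335,280),(345,380),(310,310),(320,390),(440,300),(455,370)]:
    u=(np.array(c)/4+[130,150]).astype(int);print(c,Q[u[1],u[0]].round(4),p[u[1],u[0]])
p,d=read_camera('top');Q=cloud('top',d)
cv2.imwrite('pics/t2.png',cv2.resize(p[130:260,130:310],None,fx=4,fy=4))
```

```text
[0.52497738 0.19984163 0.09537994] [[0.618, 0.786, -0.001], [0.786, -0.618, -0.001], [-0.001, -0.0, -1.0]]
[0.52497738 0.19984163 0.09537994] [222.92890372 234.10192259] [371.7156149  336.40769037]
[0.52497738 0.19984163 0.14537994] [222.11069989 217.26706985] [368.44279954 269.0682794 ]
[0.5435, 0.2205, 0.125] [211.10989861 225.23554085] [324.43959444 300.94216342]
[0.5435, 0.2205, 0.075] [212.19570924 241.7614198 ] [328.78283696 367.04567922]
(370, 280) [0.5159 0.2099 0.1464] [29 36 42]
(370, 240) [0.4911 0.2334 0.1961] [35 40 44]
(335, 280) [0.5577 0.1994 0.1234] [ 93 107 112]
(345, 380) [0.5044 0.2459 0.0986] [61 69 78]
(310, 310) [0.5773 0.2032 0.0958] [32 36 44]
(320, 390) [0.5132 0.2574 0.0952] [24 34 40]
(440, 300) [0.5079 0.1544 0.106 ] [108 115 122]
(455, 370) [0.4734 0.1835 0.0859] [ 91 100 105]
```

View pics/t2.png

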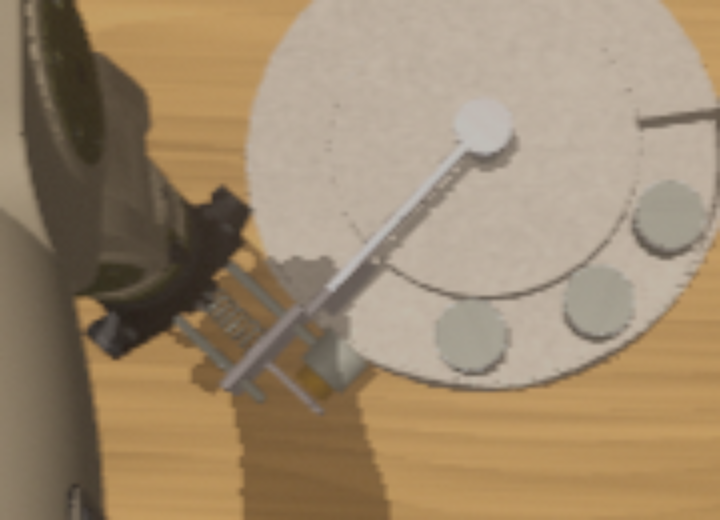

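Run:
```python
from h import *
s=get_state();p,d=read_camera('wrist');cv2.imwrite('pics/w3.png',p)
M,f,i=T('wrist',s);print(f,i['cx'],i['cy'],s['wrist_force'],s['finger_gap'])
def pr(P):
    q=(np.array(P)-M[:3,3])@M[:3,:3];return [q[0]/q[2]*f+i['cx'],q[1]/q[2]*f+i['cy'],q[2]]
print('tcp px',pr(s['tcp_pos']))
P=cloud('wrist',d,s);C=quat(s['orientation']).as_matrix()
L=(P-s['tcp_pos'])@C  # tool coords
for r in range(200,290,6): print(r,L[r,256].round(3),L[r,263].round(3),L[r,290].round(3),p[r,263])
p2,d2=read_camera('side');Q=(cloud('side',d2)-s['tcp_pos'])@C
for r in range(200,262,3): print(r,Q[r,222].round(3),p2[r,222])
```

```text
277.7418730343293 255.99449402701683 191.6297461541373 [ 0.33667559  0.69329029 -0.0914879 ] 0.00010269217640837724
tcp px [np.float64(256.77241250328177), np.float64(221.3888954893204), np.float64(0.1952110795802793)]
200 [ 0.027 -0.001 -0.029] [ 0.026  0.004 -0.026] [ 0.026  0.019 -0.026] [6 1 3]
206 [ 0.023 -0.001 -0.03 ] [ 0.023  0.003 -0.03 ] [ 0.023  0.019 -0.029] [12 10 11]
212 [ 0.019 -0.001 -0.029] [ 0.019  0.004 -0.029] [ 0.019  0.019 -0.029] [40 45 48]
218 [ 0.004 -0.001 -0.004] [ 0.004  0.004 -0.004] [0.001 0.024 0.003] [58 77 91]
224 [-0.047 -0.001  0.096] [-0.046  0.007  0.095] [-0.003  0.024  0.003] [ 47  78 112]
230 [-0.014 -0.001  0.015] [-0.013  0.005  0.012] [-0.008  0.024  0.003] [74 88 99]
236 [ 0.011 -0.001 -0.043] [ 0.011  0.003 -0.044] [-0.013  0.024  0.003] [54 54 58]
242 [ 0.012 -0.001 -0.051] [ 0.011  0.003 -0.05 ] [-0.018  0.024  0.003] [48 50 53]
248 [ 0.011 -0.001 -0.056] [ 0.012  0.003 -0.058] [-0.022  0.024  0.002] [53 56 58]
254 [ 0.011 -0.001 -0.062] [ 0.012  0.003 -0.063] [-0.028  0.025  0.003] [52 54 56]
260 [ 0.012 -0.001 -0.068] [ 0.011  0.003 -0
[... 506 characters left out ...]
51 -0.105] [32 36 39]
212 [ 0.003 -0.034 -0.087] [33 38 41]
215 [-0.    -0.01  -0.063] [25 34 40]
218 [ 0.001 -0.015 -0.057] [35 44 47]
221 [ 0.001 -0.012 -0.047] [37 40 45]
224 [ 0.001 -0.009 -0.036] [150 168 179]
227 [-0.016  0.133  0.071] [188 212 223]
230 [-0.002  0.023  0.004] [ 99 114 115]
233 [ 0.001  0.    -0.003] [ 89 101 107]
236 [ 0.002 -0.009 -0.001] [ 90 103 108]
239 [-0.004  0.043  0.046] [ 88 100 105]
242 [ 0.006 -0.029  0.002] [100 115 115]
245 [-0.003  0.047  0.069] [ 91 103 112]
248 [-0.003  0.045  0.078] [ 90 105 113]
251 [-0.002  0.042  0.086] [ 95 111 120]
254 [-0.002  0.046  0.099] [ 64 102 129]
257 [0.    0.03  0.096] [ 55  99 133]
260 [0.002 0.017 0.096] [ 63 105 142]
```

View pics/w3.png

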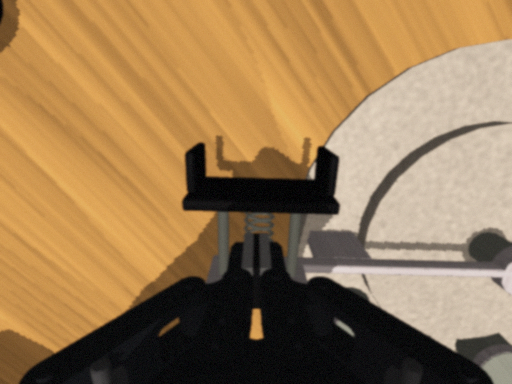

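The last picture shows the plate (185–338, 145–212) behind the fingers, which passed over it without touching. Both depth views put the shut tips about 36 mm short of the reported TCP, so I'll back up over the plate and come down lower.

Emit:
{"method": "arm_command", "body": {
  "moves": [-1,0,0,-15,0,0,0,-1,20,0,0,0,0,0.03,-1,25,0,0,0,0,0,-1,12,0,0,0,0,0,-1,0,0,15,0,0,0,-1,0,0,20,0,0,0,-1,0,0,8,0,0,0,-1,0,0,0,0,0,0]
}}

```text
clock: 7.42
tcp_pos: [0.5612, 0.2444, 0.0663]
orientation: [-0.0, 0.906, 0.423, -0.001]
wrist_force: [-0.3, -0.6, -0.6]
finger_gap: -0.0002
grip_force: 0.0
```

```bash
python3 plan.py 1 30 0
python3 - <<'E'
from h import *
s=get_state();p,d=read_camera('wrist');cv2.imwrite('pics/w4.png',p)
p2,d2=read_camera('side');cv2.imwrite('pics/s4.png',cv2.resize(p2[150:300,130:330],None,fx=4,fy=4))
P=cloud('wrist',d,s);C=quat(s['orientation']).as_matrix();L=(P-s['tcp_pos'])@C
for r in range(216,250,4): print(r,L[r,256].round(3),L[r,263].round(3),p[r,263])
piv=np.array([.667,.0183]);a=2.445;e=np.array([np.cos(a),np.sin(a)]);t=np.array([-e[1],e[0]])
m=(p.max(2)<70)&(d>0)&(abs(P[...,2]-.119)<.005)&(np.hypot(P[...,0]-.54,P[...,1]-.22)<.06);r=P[m][:,:2]-piv
print(np.percentile(r@t,[10,50,90]),np.percentile(r@e,[1,99]))
E
```

```text
t 7.42 th -0.061 x -4.4mm f -0.89 r 232.3 yawerr 0.061 fr -0.18 z 0.0663 [-0.33 -0.57 -0.59]
u 16.2  rad_out 0.8  dth 0.0108   -> th -0.051 x 9.3
216 [-0.024 -0.001  0.065] [-0.025  0.006  0.066] [ 42  78 112]
220 [-0.029 -0.001  0.066] [-0.029  0.006  0.066] [ 42  77 112]
224 [-0.033 -0.001  0.066] [-0.033  0.006  0.066] [ 43  81 116]
228 [-0.037 -0.001  0.067] [-0.037  0.006  0.067] [ 44  83 121]
232 [-0.042 -0.001  0.067] [-0.042  0.006  0.067] [ 43  75 105]
236 [ 0.011 -0.001 -0.044] [ 0.011  0.003 -0.044] [50 52 53]
240 [ 0.012 -0.001 -0.05 ] [ 0.011  0.003 -0.048] [51 49 55]
244 [ 0.012 -0.001 -0.053] [ 0.012  0.003 -0.053] [51 52 53]
248 [ 0.012 -0.001 -0.057] [ 0.011  0.003 -0.056] [51 52 57]
[-0.11720718 -0.11329789 -0.07623015] [0.21354253 0.24007751]
```

View pics/s4.png

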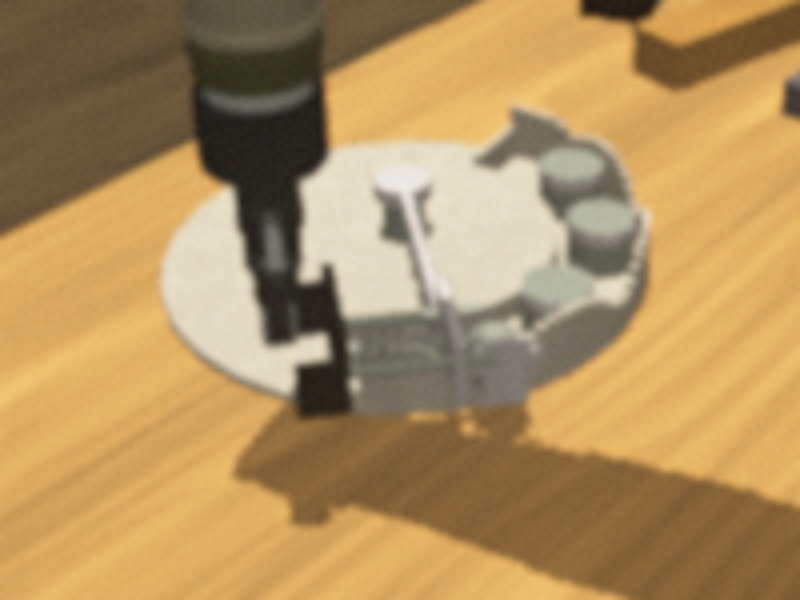

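The side picture shows the fingertips (280,340) down between the lips, behind the plate face. I close the gap, then press.

Emit:
{"method": "arm_command", "body": {
  "moves": [-1,0,0,4,0,0,0,-1,-9,0,0,0,0,0,-1,-6,0,0,0,0,0,-1,0,0,0,0,0,0,-1,-10,0,0,0,0,0,-1,-12,0,0,0,0,-0.005,-1,-10,-0.5,0,0,0,-0.01]
}}

```text
clock: 8.4
tcp_pos: [0.5314, 0.2096, 0.0635]
orientation: [-0.001, 0.903, 0.43, 0.001]
wrist_force: [1.9, 5.3, 0.9]
finger_gap: 0.0004
grip_force: 2.3
```

```bash
python3 plan.py 5 32 0
```

```text
t 8.40 th 0.010 x 25.0mm f 5.00 r 226.1 yawerr 0.006 fr 1.89 z 0.0635 [1.86 5.26 0.87]
u 7.6  rad_out 1.3  dth 0.0212   -> th 0.031 x 27.8
u 6.2  rad_out 1.2  dth 0.0202   -> th 0.051 x 29.5
u 5.2  rad_out 1.1  dth 0.0187   -> th 0.070 x 30.5
u 4.5  rad_out 1.0  dth 0.0171   -> th 0.087 x 31.1
u 3.9  rad_out 0.9  dth 0.0157   -> th 0.103 x 31.5
```

Emit:
{"method": "arm_command", "body": {
  "moves": [-1,-7.5,-1.3,0,0,0,-0.022,-1,-6,-1.2,0,0,0,-0.02,-1,-5,-1,0,0,0,-0.019,-1,-4.5,-1,0,0,0,-0.017]
}}

```text
clock: 8.9
tcp_pos: [0.5148, 0.1942, 0.0635]
orientation: [-0.0, 0.885, 0.465, 0.001]
wrist_force: [2.4, 4.7, -1.2]
finger_gap: -0.0
grip_force: 3.0
```

```bash
python3 plan.py 5 33 0
```

```text
t 8.90 th 0.109 x 25.1mm f 5.01 r 224.2 yawerr -0.015 fr 0.66 z 0.0635 [ 2.38  4.74 -1.17]
u 5.4  rad_out 0.6  dth 0.0097   -> th 0.118 x 28.2
u 4.4  rad_out 0.6  dth 0.0113   -> th 0.130 x 30.1
u 3.8  rad_out 0.7  dth 0.0119   -> th 0.142 x 31.3
u 3.4  rad_out 0.7  dth 0.0122   -> th 0.154 x 32.0
u 3.2  rad_out 0.7  dth 0.0124   -> th 0.166 x 32.4
```

Emit:
{"method": "arm_command", "body": {
  "moves": [-1,-5,-0.6,0,0,0,-0.014,-1,-4.5,-0.6,0,0,0,-0.015,-1,-4,-0.7,0,0,0,-0.015,-1,-3.5,-0.7,0,0,0,-0.015]
}}

```text
clock: 9.4
tcp_pos: [0.5031, 0.1819, 0.0635]
orientation: [-0.001, 0.871, 0.491, 0.001]
wrist_force: [1.2, 6.8, -0.6]
finger_gap: -0.0003
grip_force: 3.4
```

```bash
python3 plan.py 5 33 0
```

```text
t 9.40 th 0.156 x 31.2mm f 6.25 r 224.8 yawerr -0.002 fr 2.48 z 0.0635 [ 1.24  6.83 -0.61]
u 3.4  rad_out 0.6  dth 0.0118   -> th 0.167 x 31.9
u 3.2  rad_out 0.7  dth 0.0122   -> th 0.180 x 32.4
u 3.1  rad_out 0.7  dth 0.0126   -> th 0.192 x 32.6
u 3.1  rad_out 0.7  dth 0.0131   -> th 0.205 x 32.8
u 3.2  rad_out 0.7  dth 0.0138   -> th 0.219 x 32.9
```

Emit:
{"method": "arm_command", "body": {
  "moves": [-1,-3.4,-0.6,0,0,0,-0.012,-1,-3.2,-0.7,0,0,0,-0.012,-1,-3.1,-0.7,0,0,0,-0.013,-1,-3.1,-0.7,0,0,0,-0.013,-1,-3.2,-0.7,0,0,0,-0.014]
}}

```text
clock: 10.02
tcp_pos: [0.4921, 0.1698, 0.0635]
orientation: [-0.001, 0.855, 0.519, 0.001]
wrist_force: [1.6, 6.5, -0.2]
finger_gap: 0.0
grip_force: 3.5
```

```bash
python3 plan.py 5 32 0
```

```text
t 10.03 th 0.225 x 31.5mm f 6.30 r 224.6 yawerr -0.008 fr 1.60 z 0.0635 [ 1.59  6.54 -0.24]
u 3.3  rad_out 0.8  dth 0.0139   -> th 0.239 x 31.7
u 3.6  rad_out 0.8  dth 0.0153   -> th 0.254 x 31.8
u 3.9  rad_out 0.9  dth 0.0171   -> th 0.271 x 31.9
u 4.4  rad_out 1.1  dth 0.0193   -> th 0.291 x 31.9
u 5.0  rad_out 1.2  dth 0.0222   -> th 0.313 x 32.0
```

Emit:
{"method": "arm_command", "body": {
  "moves": [-1,-3.3,-0.7,0,0,0,-0.013,-1,-3.6,-0.8,0,0,0,-0.015,-1,-3.9,-0.9,0,0,0,-0.017,-1,-4.4,-1,0,0,0,-0.019]
}}

```text
clock: 10.52
tcp_pos: [0.4823, 0.1576, 0.0635]
orientation: [-0.001, 0.838, 0.546, 0.001]
wrist_force: [2.1, 6.9, -0.8]
finger_gap: -0.0003
grip_force: 3.5
```

```bash
python3 plan.py 5 30 0
```

```text
t 10.53 th 0.278 x 34.7mm f 6.95 r 225.4 yawerr 0.003 fr 0.96 z 0.0635 [ 2.09  6.94 -0.82]
u 3.1  rad_out 1.2  dth 0.0222   -> th 0.300 x 32.8
u 4.3  rad_out 1.3  dth 0.0240   -> th 0.324 x 31.7
u 5.4  rad_out 1.5  dth 0.0271   -> th 0.351 x 31.0
u 6.6  rad_out 1.8  dth 0.0311   -> th 0.383 x 30.6
u 7.8  rad_out 2.0  dth 0.0358   -> th 0.418 x 30.4
```

Emit:
{"method": "arm_command", "body": {
  "moves": [-1,-3.5,-1.1,0,0,0,-0.019,-1,-4.3,-1.3,0,0,0,-0.023,-1,-5.2,-1.5,0,0,0,-0.026]
}}

```text
clock: 10.9
tcp_pos: [0.4738, 0.1469, 0.0635]
orientation: [-0.0, 0.819, 0.574, 0.001]
wrist_force: [2.8, 5.0, -0.9]
finger_gap: -0.0002
grip_force: 3.2
```

```bash
python3 plan.py 5 29 0
```

```text
t 10.90 th 0.370 x 27.3mm f 5.45 r 224.2 yawerr -0.020 fr -0.98 z 0.0635 [ 2.83  5.05 -0.86]
u 7.7  rad_out 1.8  dth 0.0309   -> th 0.401 x 28.0
u 8.6  rad_out 2.1  dth 0.0361   -> th 0.437 x 28.4
u 9.4  rad_out 2.4  dth 0.0407   -> th 0.478 x 28.6
u 10.0  rad_out 2.5  dth 0.0436   -> th 0.521 x 28.8
u 10.0  rad_out 2.6  dth 0.0439   -> th 0.565 x 28.9
```

Emit:
{"method": "arm_command", "body": {
  "moves": [-1,-7.8,-1.9,0,0,0,-0.04,-1,-8.7,-2.1,0,0,0,-0.042,-1,-9.3,-2.4,0,0,0,-0.043]
}}

```text
clock: 11.28
tcp_pos: [0.4601, 0.124, 0.0635]
orientation: [-0.0, 0.781, 0.625, 0.001]
wrist_force: [2.9, 5.2, -0.7]
finger_gap: 0.0003
grip_force: 3.1
```

```bash
python3 plan.py 5 29 0.3
```

```text
t 11.28 th 0.484 x 27.3mm f 5.45 r 224.5 yawerr -0.009 fr -1.64 z 0.0635 [ 2.9   5.19 -0.73]
u 10.0  rad_out 2.4  dth 0.0414   -> th 0.525 x 28.0
u 9.8  rad_out 2.5  dth 0.0419   -> th 0.567 x 28.4
u 9.2  rad_out 2.3  dth 0.0398   -> th 0.607 x 28.6
u 8.3  rad_out 2.1  dth 0.0361   -> th 0.643 x 28.8
u 7.2  rad_out 1.8  dth 0.0316   -> th 0.675 x 28.9
```

Emit:
{"method": "arm_command", "body": {
  "moves": [-1,-10,-2.4,0,0,0,-0.043,-1,-9.7,-2.5,0,0,0,-0.042,-1,-9,-2.3,0,0,0,-0.04]
}}

```text
clock: 11.65
tcp_pos: [0.4477, 0.0969, 0.0635]
orientation: [0.0, 0.74, 0.672, 0.001]
wrist_force: [3.9, 5.3, -0.3]
finger_gap: 0.0001
grip_force: 2.9
```

```bash
python3 plan.py 5 30 0.4
```

```text
t 11.65 th 0.612 x 27.2mm f 5.44 r 225.2 yawerr -0.012 fr -3.25 z 0.0635 [ 3.85  5.35 -0.26]
u 8.8  rad_out 2.0  dth 0.0343   -> th 0.646 x 28.3
u 7.6  rad_out 1.8  dth 0.0306   -> th 0.677 x 29.0
u 6.4  rad_out 1.5  dth 0.0267   -> th 0.703 x 29.4
u 5.4  rad_out 1.3  dth 0.0231   -> th 0.727 x 29.6
u 4.6  rad_out 1.1  dth 0.0200   -> th 0.747 x 29.8
```

Emit:
{"method": "arm_command", "body": {
  "moves": [-1,-8.8,-1.3,0,0,0,-0.037,-1,-7.7,-1.2,0,0,0,-0.033,-1,-6.7,-1.1,0,0,0,-0.029]
}}

```text
clock: 12.02
tcp_pos: [0.4409, 0.0742, 0.0634]
orientation: [-0.001, 0.706, 0.708, 0.0]
wrist_force: [-1.1, 5.7, 3.5]
finger_gap: -0.0001
grip_force: 3.0
```

```bash
python3 plan.py 5 33 0.5
```

```text
t 12.03 th 0.712 x 27.6mm f 5.52 r 225.2 yawerr -0.014 fr 1.21 z 0.0634 [-1.14  5.7   3.52]
u 6.8  rad_out 1.2  dth 0.0207   -> th 0.733 x 29.7
u 5.6  rad_out 1.1  dth 0.0193   -> th 0.752 x 31.0
u 4.7  rad_out 1.0  dth 0.0176   -> th 0.770 x 31.8
u 4.1  rad_out 0.9  dth 0.0161   -> th 0.786 x 32.3
u 3.6  rad_out 0.8  dth 0.0147   -> th 0.801 x 32.6
```

Emit:
{"method": "arm_command", "body": {
  "moves": [-1,-6.8,-1.2,0,0,0,-0.024,-1,-5.6,-1.1,0,0,0,-0.022,-1,-4.7,-1,0,0,0,-0.019,-1,-4,-0.9,0,0,0,-0.017]
}}

```text
clock: 12.52
tcp_pos: [0.4372, 0.0532, 0.0634]
orientation: [-0.001, 0.677, 0.736, 0.0]
wrist_force: [-1.1, 7.6, 4.5]
finger_gap: -0.0
grip_force: 3.3
```

```bash
python3 plan.py 5 34 0.7
```

```text
t 12.53 th 0.762 x 37.2mm f 7.43 r 227.1 yawerr 0.019 fr 0.80 z 0.0634 [-1.13  7.57  4.46]
u 3.2  rad_out 1.0  dth 0.0200   -> th 0.782 x 35.9
u 3.0  rad_out 0.9  dth 0.0169   -> th 0.799 x 35.1
u 2.9  rad_out 0.8  dth 0.0148   -> th 0.813 x 34.7
u 2.7  rad_out 0.7  dth 0.0133   -> th 0.827 x 34.4
u 2.6  rad_out 0.6  dth 0.0122   -> th 0.839 x 34.2
```

Emit:
{"method": "arm_command", "body": {
  "moves": [-1,-2.5,-0.3,0,0,0,-0.01,-1,-2,-0.3,0,0,0,-0.01,-1,-1.5,-0.3,0,0,0,-0.008]
}}

```text
clock: 12.9
tcp_pos: [0.4361, 0.0472, 0.0632]
orientation: [-0.002, 0.667, 0.745, -0.0]
wrist_force: [-2.5, 6.1, 4.4]
finger_gap: -0.0001
grip_force: 3.1
```

```bash
python3 plan.py 5 35 2
```

```text
t 12.90 th 0.816 x 30.7mm f 6.14 r 225.8 yawerr -0.008 fr 1.88 z 0.0632 [-2.45  6.07  4.45]
u 2.7  rad_out 0.2  dth 0.0046   -> th 0.821 x 32.4
u 2.3  rad_out 0.3  dth 0.0055   -> th 0.826 x 33.5
u 1.9  rad_out 0.3  dth 0.0059   -> th 0.832 x 34.1
u 1.7  rad_out 0.3  dth 0.0060   -> th 0.838 x 34.4
u 1.6  rad_out 0.3  dth 0.0059   -> th 0.844 x 34.7
```

Emit:
{"method": "arm_command", "body": {
  "moves": [-1,-3.2,-0.4,-0.2,0,0,-0.008,-1,-2.8,-0.4,-0.2,0,0,-0.009,-1,-2.4,-0.4,0,0,0,-0.009]
}}

```text
clock: 13.28
tcp_pos: [0.4356, 0.0389, 0.0632]
orientation: [-0.002, 0.657, 0.754, -0.0]
wrist_force: [-1.4, 6.8, 1.9]
finger_gap: 0.0002
grip_force: 3.3
```

```bash
python3 plan.py 5 35 1.2
```

```text
t 13.28 th 0.840 x 33.6mm f 6.72 r 226.0 yawerr -0.006 fr 0.63 z 0.0632 [-1.43  6.76  1.9 ]
u 2.6  rad_out 0.5  dth 0.0089   -> th 0.849 x 34.2
u 2.4  rad_out 0.5  dth 0.0090   -> th 0.858 x 34.5
u 2.2  rad_out 0.5  dth 0.0090   -> th 0.867 x 34.7
u 2.2  rad_out 0.5  dth 0.0090   -> th 0.876 x 34.8
u 2.1  rad_out 0.5  dth 0.0091   -> th 0.885 x 34.9
```

Emit:
{"method": "arm_command", "body": {
  "moves": [-1,-2.5,-0.4,-0.1,0,0,-0.009,-1,-2.2,-0.4,0,0,0,-0.009,-1,-2,-0.4,0,0,0,-0.009]
}}

```text
clock: 13.65
tcp_pos: [0.4353, 0.0322, 0.0633]
orientation: [-0.002, 0.647, 0.763, -0.0]
wrist_force: [-2.4, 6.9, 1.0]
finger_gap: 0.0003
grip_force: 3.4
```

```bash
python3 plan.py 5 35 1.4
```

```text
t 13.65 th 0.863 x 34.9mm f 6.98 r 226.2 yawerr -0.002 fr 1.37 z 0.0633 [-2.36  6.86  1.05]
u 1.9  rad_out 0.4  dth 0.0083   -> th 0.871 x 34.9
u 1.9  rad_out 0.4  dth 0.0083   -> th 0.880 x 35.0
u 1.9  rad_out 0.4  dth 0.0084   -> th 0.888 x 35.0
u 1.9  rad_out 0.4  dth 0.0085   -> th 0.896 x 35.0
u 2.0  rad_out 0.5  dth 0.0088   -> th 0.905 x 35.0
```

Emit:
{"method": "arm_command", "body": {
  "moves": [-1,-1.9,-0.3,0,0,0,-0.008,-1,-1.9,-0.3,0,0,0,-0.008,-1,-1.9,-0.3,0,0,0,-0.008,-1,-1.9,-0.3,0,0,0,-0.008]
}}

```text
clock: 14.15
tcp_pos: [0.4349, 0.0245, 0.0632]
orientation: [-0.002, 0.634, 0.773, -0.001]
wrist_force: [-3.7, 6.0, 3.3]
finger_gap: -0.0004
grip_force: 3.4
```

```bash
python3 plan.py 5 34 1.4
```

```text
t 14.15 th 0.906 x 32.6mm f 6.52 r 225.7 yawerr -0.013 fr 2.60 z 0.0632 [-3.75  6.03  3.31]
u 2.2  rad_out 0.4  dth 0.0072   -> th 0.914 x 33.2
u 2.1  rad_out 0.4  dth 0.0080   -> th 0.922 x 33.5
u 2.2  rad_out 0.5  dth 0.0088   -> th 0.930 x 33.7
u 2.3  rad_out 0.5  dth 0.0097   -> th 0.940 x 33.8
u 2.5  rad_out 0.6  dth 0.0107   -> th 0.951 x 33.9
```

Emit:
{"method": "arm_command", "body": {
  "moves": [-1,-2.3,-0.5,-0.1,0,0,-0.008,-1,-2.3,-0.5,-0.1,0,0,-0.009,-1,-2.3,-0.5,0,0,0,-0.009,-1,-2.4,-0.5,0,0,0,-0.01]
}}

```text
clock: 14.65
tcp_pos: [0.4349, 0.0151, 0.0633]
orientation: [-0.002, 0.62, 0.784, -0.0]
wrist_force: [-3.5, 6.2, 1.3]
finger_gap: -0.0002
grip_force: 3.4
```

```bash
python3 plan.py 5 32.5 1.4
```

```text
t 14.65 th 0.944 x 33.3mm f 6.67 r 225.8 yawerr -0.014 fr 2.10 z 0.0633 [-3.52  6.15  1.25]
u 2.0  rad_out 0.6  dth 0.0104   -> th 0.954 x 33.0
u 2.3  rad_out 0.6  dth 0.0112   -> th 0.965 x 32.8
u 2.7  rad_out 0.7  dth 0.0124   -> th 0.978 x 32.7
u 3.1  rad_out 0.8  dth 0.0140   -> th 0.992 x 32.6
u 3.5  rad_out 0.9  dth 0.0160   -> th 1.008 x 32.6
```

Emit:
{"method": "arm_command", "body": {
  "moves": [-1,-2.2,-0.5,0,0,0,-0.009,-1,-2.4,-0.6,0,0,0,-0.01,-1,-2.7,-0.7,0,0,0,-0.011]
}}

```text
clock: 15.02
tcp_pos: [0.4349, 0.0076, 0.0632]
orientation: [-0.002, 0.608, 0.794, -0.0]
wrist_force: [-2.9, 5.8, 1.0]
finger_gap: 0.0
grip_force: 3.3
```

```bash
python3 plan.py 5 31 1.6
```

```text
t 15.03 th 0.985 x 31.3mm f 6.26 r 225.6 yawerr -0.026 fr 1.27 z 0.0632 [-2.85  5.84  0.96]
u 2.7  rad_out 0.7  dth 0.0126   -> th 0.997 x 31.2
u 3.2  rad_out 0.8  dth 0.0144   -> th 1.012 x 31.1
u 3.7  rad_out 0.9  dth 0.0167   -> th 1.029 x 31.1
u 4.4  rad_out 1.1  dth 0.0195   -> th 1.048 x 31.0
u 5.1  rad_out 1.3  dth 0.0228   -> th 1.071 x 31.0
```

Emit:
{"method": "arm_command", "body": {
  "moves": [-1,-2.8,-0.7,0,0,0,-0.018,-1,-3.2,-0.8,0,0,0,-0.02,-1,-3.7,-0.9,0,0,0,-0.02]
}}

```text
clock: 15.4
tcp_pos: [0.4351, -0.0025, 0.0632]
orientation: [-0.003, 0.585, 0.811, -0.0]
wrist_force: [-2.5, 5.7, 0.8]
finger_gap: -0.0
grip_force: 3.2
```

```bash
python3 plan.py 5 30 1.8
```

```text
t 15.40 th 1.030 x 30.6mm f 6.12 r 225.9 yawerr -0.013 fr 0.73 z 0.0632 [-2.55  5.74  0.85]
u 3.9  rad_out 1.0  dth 0.0182   -> th 1.049 x 30.4
u 4.6  rad_out 1.2  dth 0.0211   -> th 1.070 x 30.2
u 5.4  rad_out 1.4  dth 0.0245   -> th 1.094 x 30.1
u 6.3  rad_out 1.6  dth 0.0283   -> th 1.123 x 30.1
u 7.2  rad_out 1.8  dth 0.0320   -> th 1.155 x 30.0
```

Emit:
{"method": "arm_command", "body": {
  "moves": [-1,-3.9,-1,0,0,0,-0.021,-1,-4.6,-1.1,0,0,0,-0.023,-1,-5.4,-1.3,0,0,0,-0.026]
}}

```text
clock: 15.78
tcp_pos: [0.4364, -0.0168, 0.0632]
orientation: [-0.003, 0.556, 0.831, -0.001]
wrist_force: [-3.6, 5.7, 2.1]
finger_gap: 0.0002
grip_force: 3.1
```

```bash
python3 plan.py 5 29 1.8
```

```text
t 15.78 th 1.083 x 32.6mm f 6.53 r 226.8 yawerr 0.005 fr 1.43 z 0.0632 [-3.63  5.71  2.12]
u 4.9  rad_out 1.6  dth 0.0284   -> th 1.111 x 31.2
u 6.2  rad_out 1.8  dth 0.0312   -> th 1.142 x 30.3
u 7.1  rad_out 1.9  dth 0.0340   -> th 1.176 x 29.8
u 7.8  rad_out 2.1  dth 0.0360   -> th 1.212 x 29.5
u 8.0  rad_out 2.1  dth 0.0364   -> th 1.249 x 29.3
```

Emit:
{"method": "arm_command", "body": {
  "moves": [-1,-5,-1.2,0,0,0,-0.025,-1,-6,-1.5,0,0,0,-0.029,-1,-7,-1.7,0,0,0,-0.032]
}}

```text
clock: 16.15
tcp_pos: [0.4392, -0.0352, 0.0632]
orientation: [-0.003, 0.52, 0.854, -0.001]
wrist_force: [-4.6, 3.8, 3.1]
finger_gap: 0.0
grip_force: 2.9
```

```bash
python3 plan.py 5 28 2
```

```text
t 16.15 th 1.186 x 27.0mm f 5.41 r 226.2 yawerr -0.013 fr 2.48 z 0.0632 [-4.58  3.81  3.07]
u 7.8  rad_out 2.0  dth 0.0331   -> th 1.220 x 27.4
u 7.8  rad_out 2.0  dth 0.0337   -> th 1.253 x 27.7
u 7.5  rad_out 1.9  dth 0.0326   -> th 1.286 x 27.8
u 6.9  rad_out 1.8  dth 0.0301   -> th 1.316 x 27.9
u 6.1  rad_out 1.6  dth 0.0269   -> th 1.343 x 27.9
```

Emit:
{"method": "arm_command", "body": {
  "moves": [-1,-7.8,-1.8,-0.1,0,0,-0.036,-1,-7.7,-1.8,-0.1,0,0,-0.035,-1,-7,-1.7,0,0,0,-0.033]
}}

```text
clock: 16.52
tcp_pos: [0.4452, -0.0577, 0.0632]
orientation: [-0.003, 0.475, 0.88, -0.001]
wrist_force: [-5.4, 2.5, 3.1]
finger_gap: -0.0003
grip_force: 2.8
```

```bash
python3 plan.py 5 28 2
```

```text
t 16.52 th 1.294 x 25.1mm f 5.02 r 226.1 yawerr -0.016 fr 3.23 z 0.0632 [-5.35  2.54  3.08]
u 7.3  rad_out 1.7  dth 0.0275   -> th 1.321 x 26.3
u 6.4  rad_out 1.5  dth 0.0252   -> th 1.346 x 27.0
u 5.5  rad_out 1.3  dth 0.0224   -> th 1.369 x 27.4
u 4.6  rad_out 1.2  dth 0.0195   -> th 1.388 x 27.6
u 3.9  rad_out 1.0  dth 0.0169   -> th 1.405 x 27.8
```

Emit:
{"method": "arm_command", "body": {
  "moves": [-1,-7.2,-1.7,0,0,0,-0.031,-1,-6,-1.5,0,0,0,-0.027]
}}

```text
clock: 16.77
tcp_pos: [0.4499, -0.0704, 0.0632]
orientation: [-0.003, 0.45, 0.893, -0.001]
wrist_force: [-6.0, 2.5, 2.5]
finger_gap: -0.0
grip_force: 2.8
```

```bash
python3 plan.py 4 28 2
```

```text
t 16.77 th 1.340 x 27.7mm f 5.54 r 226.9 yawerr -0.005 fr 3.55 z 0.0632 [-6.01  2.51  2.46]
u 5.5  rad_out 1.4  dth 0.0238   -> th 1.364 x 27.8
u 4.7  rad_out 1.2  dth 0.0206   -> th 1.384 x 27.9
u 4.0  rad_out 1.0  dth 0.0176   -> th 1.402 x 27.9
u 3.4  rad_out 0.9  dth 0.0151   -> th 1.417 x 28.0
```

Emit:
{"method": "arm_command", "body": {
  "moves": [-1,-5,-1.2,0,0,0,-0.02,-1,-4,-1,0,0,0,-0.015]
}}

```text
clock: 17.02
tcp_pos: [0.4535, -0.079, 0.0632]
orientation: [-0.003, 0.434, 0.901, -0.001]
wrist_force: [-6.2, 2.2, 2.4]
finger_gap: -0.0001
grip_force: 2.7
```

```bash
python3 plan.py 4 30 2
```

```text
t 17.02 th 1.380 x 27.6mm f 5.52 r 227.0 yawerr -0.011 fr 3.63 z 0.0632 [-6.15  2.18  2.41]
u 5.1  rad_out 1.1  dth 0.0184   -> th 1.398 x 28.6
u 4.3  rad_out 0.9  dth 0.0164   -> th 1.415 x 29.1
u 3.6  rad_out 0.8  dth 0.0144   -> th 1.429 x 29.5
u 3.0  rad_out 0.7  dth 0.0126   -> th 1.442 x 29.7
```

Emit:
{"method": "arm_command", "body": {
  "moves": [-1,-4,-0.8,0,0,0,-0.012,-1,-3,-0.5,0,0,0,-0.008]
}}

```text
clock: 17.27
tcp_pos: [0.4567, -0.0852, 0.0631]
orientation: [-0.003, 0.425, 0.905, -0.001]
wrist_force: [-6.7, 2.6, 1.5]
finger_gap: -0.0001
grip_force: 2.7
```

```bash
python3 plan.py 2 30 2
```

```text
t 17.27 th 1.395 x 31.1mm f 6.22 r 227.6 yawerr -0.006 fr 3.68 z 0.0631 [-6.66  2.6   1.51]
u 3.8  rad_out 1.1  dth 0.0187   -> th 1.413 x 30.7
u 3.3  rad_out 0.9  dth 0.0157   -> th 1.429 x 30.4
```

Emit:
{"method": "arm_command", "body": {
  "moves": [-1,-2,-0.4,0,0,0,-0.005,-1,0,0,0,0,0,0,-1,0,0,0,0,0,0]
}}

```text
clock: 17.65
tcp_pos: [0.4576, -0.0868, 0.0631]
orientation: [-0.004, 0.423, 0.906, -0.001]
wrist_force: [-6.7, 2.3, 2.2]
finger_gap: 0.0002
grip_force: 2.7
```

```bash
python3 plan.py 2 30 2
```

```text
t 17.65 th 1.407 x 30.2mm f 6.04 r 227.3 yawerr -0.013 fr 3.85 z 0.0631 [-6.7   2.27  2.24]
u 3.6  rad_out 0.9  dth 0.0163   -> th 1.423 x 30.1
u 3.1  rad_out 0.8  dth 0.0139   -> th 1.437 x 30.1
```

```bash
python3 - <<'E'
from h import *
piv=np.array([.667,.0183]);ims=[]
for n in ['top','side']:
    p,d=read_camera(n);P=cloud(n,d);ims.append(p)
    for r in recognise(n,'tin'):
        c,w=map(int,r['point']);q=P[w,c][:2]-piv;print(n,r,P[w,c].round(4),np.hypot(*q).round(4),np.round(np.arctan2(q[1],q[0])%(2*np.pi)-2.445,3))
a=cv2.resize(ims[0][110:240,180:310],(400,400));b=cv2.resize(ims[1][140:270,200:330],(400,400))
cv2.imwrite('pics/e.png',np.hstack([a,b]));print(get_state()['wrist_force'])
E
python3 plan.py 1 30 2
```

```text
top {'point': [304.2, 166.0], 'confidence': 0.72} [ 0.6684 -0.145   0.0473] 0.1633 2.276
side {'point': [237.7, 218.0], 'confidence': 0.62} [0.6164 0.0449 0.0261] 0.0572 0.212
side {'point': [259.8, 186.6], 'confidence': 0.51} [ 0.6667 -0.1224  0.045 ] 0.1407 2.265
[-6.48207472  1.58352289  1.54106091]
t 17.85 th 1.420 x 27.1mm f 5.43 r 226.5 yawerr -0.026 fr 4.06 z 0.0631 [-6.48  1.58  1.54]
u 3.9  rad_out 0.7  dth 0.0123   -> th 1.432 x 28.3
```

View pics/e.png

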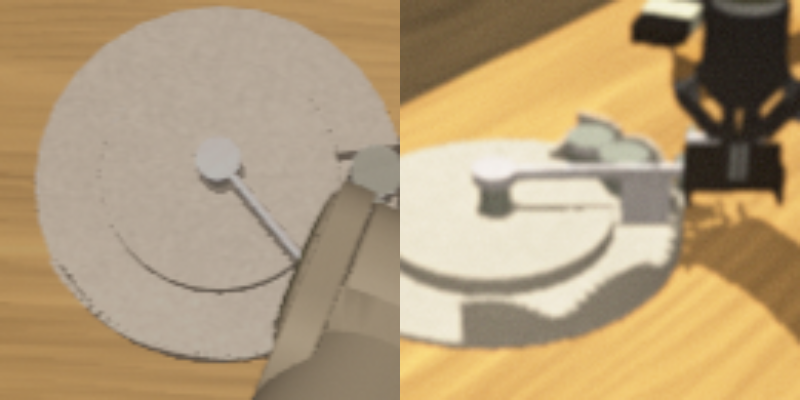

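Emit:
{"method": "arm_command", "body": {
  "moves": [-1,-2.5,-0.5,0,0,0,-0.005,-1,-2,-0.4,0,0,0,-0.005,-1,0,0,0,0,0,0,-1,0,0,0,0,0,0,-1,0,0,0,0,0,0]
}}

```text
clock: 18.48
tcp_pos: [0.4603, -0.0901, 0.0631]
orientation: [-0.003, 0.418, 0.908, -0.0]
wrist_force: [-4.0, 4.4, 1.0]
finger_gap: 0.0002
grip_force: 3.1
```

```bash
python3 plan.py 2 30 2
```

```text
t 18.48 th 1.429 x 29.3mm f 5.87 r 226.2 yawerr -0.025 fr 0.28 z 0.0631 [-3.98  4.38  0.97]
u 3.1  rad_out 0.7  dth 0.0125   -> th 1.442 x 29.6
u 2.6  rad_out 0.6  dth 0.0110   -> th 1.453 x 29.8
```

Emit:
{"method": "arm_command", "body": {
  "moves": [-1,0,0,0,0,0,0,-1,0,0,0,0,0,0]
}}

```text
clock: 18.73
tcp_pos: [0.4603, -0.0901, 0.0631]
orientation: [-0.003, 0.418, 0.908, -0.0]
wrist_force: [-3.9, 3.9, 1.9]
finger_gap: -0.0002
grip_force: 3.1
```

```bash
python3 plan.py 2 30 2
```

```text
t 18.73 th 1.438 x 27.5mm f 5.49 r 225.7 yawerr -0.033 fr 0.47 z 0.0631 [-3.9   3.94  1.86]
u 3.3  rad_out 0.6  dth 0.0101   -> th 1.448 x 28.5
u 2.7  rad_out 0.5  dth 0.0094   -> th 1.457 x 29.1
```

The arm has stopped against the closed row. Now I back the hand straight off and raise it.

Emit:
{"method": "arm_command", "body": {
  "moves": [-1,20,0,0,0,0,0,-1,35,0,0,0,0,0,-1,20,0,0,0,0,0,-1,0,0,-30,0,0,0,-1,0,0,-50,0,0,0,-1,0,0,-40,0,0,0,-1,0,0,0,0,0,0]
}}

```text
clock: 19.6
tcp_pos: [0.4179, -0.0352, 0.1876]
orientation: [0.004, 0.418, 0.908, 0.0]
wrist_force: [0.9, -0.4, -0.3]
finger_gap: -0.0
grip_force: 0.0
```

Emit:
{"method": "arm_command", "body": {
  "moves": [-1,20,30,0,0,0,0,-1,20,50,0,0,0,0,-1,20,50,0,0,0,0,-1,20,50,0,0,0,0,-1,10,30,0,0,0,0,-1,0,0,0,0,0,0]
}}

```text
clock: 20.35
tcp_pos: [0.5167, 0.172, 0.1825]
orientation: [-0.0, 0.417, 0.909, -0.001]
wrist_force: [-0.8, -0.7, 1.4]
finger_gap: -0.0003
grip_force: 0.0
```

Run:
```python
from h import *
print(get_state()['tcp_pos'],get_state()['wrist_force'])
piv=np.array([.667,.0183]);ims=[]
for n in ['top','side']:
    p,d=read_camera(n);P=cloud(n,d);ims.append(p)
    for r in recognise(n,'tin')+recognise(n,'grip')[:1]:
        c,w=map(int,r['point']);q=P[w,c][:2]-piv;print(n,r,P[w,c].round(4),np.hypot(*q).round(4),np.round(np.arctan2(q[1],q[0])%(2*np.pi)-2.445,3))
a=cv2.resize(ims[0][110:240,180:310],(400,400));b=cv2.resize(ims[1][140:270,200:330],(400,400))
cv2.imwrite('pics/f.png',np.hstack([a,b]))
```

```text
[0.51674197 0.17204735 0.18246775] [-0.83599977 -0.65319388  1.36312675]
top {'point': [293.6, 194.8], 'confidence': 0.82} [ 0.581  -0.1132  0.0484] 0.1571 1.688
top {'point': [302.2, 167.0], 'confidence': 0.68} [ 0.6641 -0.1386  0.0505] 0.1569 2.249
top {'point': [298.7, 183.1], 'confidence': 0.53} [ 0.6152 -0.1276  0.0472] 0.1549 1.926
top {'point': [287.3, 230.5], 'confidence': 0.94} [ 0.4696 -0.0935  0.0987] 0.2269 1.212
side {'point': [260.8, 187.0], 'confidence': 0.6} [ 0.6595 -0.1186  0.0454] 0.1371 2.212
side {'point': [310.3, 200.0], 'confidence': 0.74} [ 0.443 -0.072  0.099] 0.2415 1.08
```

View pics/f.png

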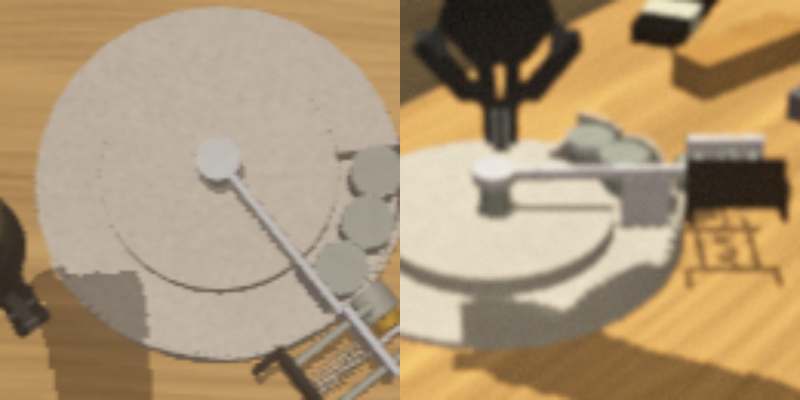

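The picture shows the three tins touching each other at (375,170), (367,220) and (340,270), with the last one against the wall. The arm is resting on the first tin, the grip is free and the hand is clear, so I'm handing in.

```bash
python3 -c "
from workcell import *
print(hand_in())"
```

```text
the job is handed in; nothing more can be done
None
```

The job is handed in: the swing arm was pushed round in one sweep to the end wall, the three tins stand tight together against it, and the hand is clear; my estimates of the grip, read from a noisy wrist force at checks through the sweep, ran from about 25 to 37 mm of its 60 mm travel, and a first try passed above the grip without touching it.

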